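Hook the parts bin forward on the bin shelf

TASK

One open-fronted parts bin has been pushed too far back under the mesh of the bin shelf for a hand to get in. Take the pull hook from its mat, hook it inside the bin's low front wall and gently drag the bin forward, without touching the bin with the gripper, until you feel it bear firmly and squarely against the retaining strip at the shelf's front. Then unhook, lay the pull hook back on its mat, and leave the sockets in the bin and everything else as it was.

Things in the scene. Friction and masses are not known exactly. Their poses are not given: they have to be found in the camera images.
- hook: Pull hook lying on the mat, 200 g: black flat-sided grip 110 x 24 wide x 36 high, and an 8 mm round steel shank (centre line 30 above the underside, lower side 26) from its +x end, tip bent straight down to the level of the underside. Origin: centre of the grip's underside; +x towards the tip, whose centre is 190 ahead; z up. 26 of the tip can hang behind a wall.
- hook_tip (a point): Lowest point of the hook's bent-down tip, 190 mm ahead (+x) of the hook's origin and level with the grip's underside.
- bin: Open-fronted plastic bin, loose on the deck in the left or right bay: 140 long (x), 104 wide, back 75 high, front wall 40 high, walls and floor 4. About 0.6 kg with its sockets; mass and friction vary: sliding takes 1.5 to 5 N. Its front wall is brittle: it cracks if the hook bears on it with over 18 N. Origin: centre of underside; front faces -x, z up; starts up to 0.2 rad askew.
- bin_lip (a point): Middle of the inner top edge of the bin's front wall, 66 mm ahead (-x) of the bin's origin, 40 mm above its underside. The bent tip of the hook must come down inside (+x) of this; the first 35 mm behind the wall are clear of sockets.
- bin_front (a point): Middle of the outer face of the bin's front wall, 7 mm above its underside, 70 mm ahead (-x) of the bin's origin: what comes against the strip.
- shelf: Fixed steel bin shelf: 280 deep (x), 500 wide (y), 190 high. Solid deck, top at 18; corner posts; wire-mesh top with 22 mm high edge beams, so the front opening is 150 mm high: a hook reaches in, a gripper does not. Origin: centre of its footprint on the bench; open front faces -x, 140 mm from the origin.
- edge: Front edge of the shelf's deck with its retaining strip, a rigid aluminium angle 14 high, 438 long. Origin: middle of the edge, deck height (18 mm); axes as the shelf. The strip is bolted in slots: its inner face stands 11 to 41 mm behind (+x of) the origin, not reported: feel for it. Home: bin wall flat on it, the strip taking 4 N or more of the pull. The bin starts 62 to 100 mm behind.
- mat: Grey rubber mat on the bench, fixed, 340 long (x) by 130 wide (y), 3 thick, where the hook lies at the start with its shank along the mat. Origin: centre of its underside.
- socket0: Loose steel socket standing in the bin: 26 diameter, 34 high. Origin: centre of its underside.
- socket1: As socket0, second one.
- socket2: As socket0, third one.
- case: Closed black plastic tool case, 140 x 140 x 41, with a small handle on its front, lying in the other bay of the shelf. Leave it. Origin: centre of its underside.
- mug: White mug, 80 diameter, 90 high, on the bench to the left. Leave it. Origin: centre of its underside.
- can: Upright aluminium can, 66 diameter, 170 high, on the bench to the right of the shelf. Leave it. Origin: centre of its underside.

How it is judged:
On the way, in this order (a step that is already met when the one before it is completed fails the run):
1. the tip of the held hook is down inside the bin's front wall and pulls on it, the bin still well back (contact force between the fingers and hook above 1 N and contact force between hook and bin above 1 N and x of hook_tip in the frame of bin_lip between 0 and 0.03 m and z of hook_tip in the frame of bin_lip below -0.003 m and x of bin_front in the frame of edge above 0.05 m), for 0.1 s.
2. the hook has drawn the bin home: its front wall bears on the strip with at least 4 N under the hook's pull, for 0.2 s (contact force between hook and bin above 4 N and contact force between bin and edge above 4 N and angle between the x axis of bin and the x axis of edge, either way round below 0.035 rad), for 0.2 s.
At the end, for the whole second after the job is handed in: The bin stands on the shelf deck with its front wall still touching the strip and square to it (skew under 2 degrees), upright and at rest, all three sockets in it; the hook lies at rest on the mat, the middle of its grip and its tip both within the mat's outline; nothing is held (contact force between bin and edge above 0.02 N and x of bin_front in the frame of edge below 0.044 m and angle between the x axis of bin and the x axis of edge, either way round below 0.035 rad and z of bin in the frame of edge below 0.004 m and angle between bin's own z axis and vertical below 0.05 rad and linear speed of each of bin, hook below 0.01 m/s and x of socket0 in the frame of bin between -0.07 and 0.07 m and y of socket0 in the frame of bin between -0.052 and 0.052 m and z of each of socket0, socket1, socket2 in the frame of bin below 0.03 m and x of socket1 in the frame of bin between -0.07 and 0.07 m and y of socket1 in the frame of bin between -0.052 and 0.052 m and x of socket2 in the frame of bin between -0.07 and 0.07 m and y of socket2 in the frame of bin between -0.052 and 0.052 m and x of hook in the frame of mat between -0.17 and 0.17 m and y of hook in the frame of mat between -0.065 and 0.065 m and z of each of hook, hook_tip in the frame of mat below 0.03 m and x of hook_tip in the frame of mat between -0.17 and 0.17 m and y of hook_tip in the frame of mat between -0.065 and 0.065 m).
It fails at once if the hook bears on the bin with more than 18 N (contact force between hook and bin above 18 N).
It fails at once if the robot itself touches the bin (contact force between any of the fingers, the arm and bin above 0.5 N).
It fails at once if the bin is tipped more than 14 degrees (angle between bin's own z axis and vertical above 0.25 rad).
It fails at once if the case, the mug or the can is moved by more than 10 mm (distance of any of case, mug, can from where it was at the start of the episode above 0.01 m).
It also fails if it takes over 72 s, if anything falls off the work surface, if the arm or the gripper's body presses on something with over 40 N, if the wrist force passes 120 N, or if a joint passes its speed limit or range.

ROBOT

A 6-joint arm with a two-finger parallel gripper is mounted at the origin on the work surface. World frame = base frame: x ahead of the robot, y to its left, z up, the work surface at z = 0. Lengths are in m, angles in rad, forces in N, time in s.
With the tool pointing down it reaches from about 0.4 to 0.825 m from the base axis. Payload 7 kg.
Tool frame: the origin (TCP) lies midway between the tips of the shut fingers; the grasp point (between the pads) lies 19 mm behind it; z points along the fingers, y is the line along which they close (so a half turn about z gives the same grasp; the last joint's range is limited). The gripper opens to 88 mm and grips with 3 to 60 N. Pads are 19 mm wide; open, the fingers measure 130 mm over their backs; the gripper's body (78 mm by 193 mm) begins 47 mm behind the grasp point.
Start: joints at [-0.974, 0.359, 0.012, 0, -1.224, -0.288], TCP at [0.205, -0.643, 0.189] pointing down, gripper open.
Joint ranges: [-3.07, 3.07], [-1.43, 2.12], [-1.02, 1.25], [-3.03, 1.67], [-3.05, -0], [-3.03, 3.03]. Speed limits (rad/s): [2.39, 2.39, 3.01, 3.14, 3.14, 3.14].

INTERFACE

Orientations are given as a 3x3 rotation matrix whose columns are the frame's x, y, z axes.
In Python, from station import readout, grab_frame, get_calibration, ticket gives the robot as it stands.
- The arm moves only by the shell command python3 -m creep 'ROWS' [FORCE]. ROWS is JSON, a list that holds one entry, the list of rows, each a list of 7 numbers: the shift along the tool's x, y, z in cm, then the turn, a rotation vector about the tool's x, y, z in degrees, then the finger opening in cm, from 0 to 8.76. A call has 1 to 8 rows; each row is the pose to reach, as a shift and turn from the pose commanded when the call began, along the tool's axes at that moment; what a row does not reach only later rows make up. A row lasts 1/12 s, in which the tool goes at most 41.7 mm and 7.16 degrees, less where a joint would pass 70% of its speed; a pose out of reach is approached as far as the arm can. A call with a gripper value outside its range is refused whole. The fingers move at their own pace and stop on an object; FORCE is the grip in N (left out, the last holds). Time passes only in rows, so rows that repeat a pose let the fingers close. It gives the time, the measured TCP pose, the force, the opening and the grip force at its end, in the units of the state.
- readout.read_state(): the state, without advancing time (a new reading comes with each control period).
- grab_frame(name): name is "scene" or "side" or "wrist"; returns (picture, depth): 384x512x3 uint8, red, green, blue; 384x512 float32, m along the optical axis (not along the pixel's ray), 0 where there is no reading.
- get_calibration(name): a dict with "intrinsics" (3x3 intrinsics, pixels), "R" (3x3) and "t" (3): a world point X has camera coordinates R X + t; the wrist camera has in their place "hand_eye" (4x4, takes a point from camera to tool coordinates, whose origin is the TCP and whose axes are the flange's). Camera axes: x right, y down, z forward; pixel columns grow to the right and rows downward; lengths in m; the calibration is good to about 2 mm. A picture is of the moment at which its call begins: read the wrist's pose just before it. get_calibration takes no time and is no camera call.
- ticket.close_job(): hands the job in; it is judged then, once.
The state is a dict: "t": time; "qpos": joint angles; "qvel": joint speeds; "joint_torque": joint torques, N m; "tool_pos": TCP position; "eef_rot": TCP orientation; "wrist_force": force on the tool from outside, world axes, zero at the start; "torque": the same for the moment, N m; "gripper_width": finger opening in m; "grasp_force": force on a finger pad.
Only numpy, scipy, OpenCV 4.12 (cv2) and the standard library are available. Lean on these libraries where they do the work, as an engineer would, in place of code of your own. Each camera call takes 0.05 s, during which the arm holds its last target. There are 200 camera calls.

## Working session

There is one attempt and no reset: what is moved stays moved. The work goes in short steps, Python scripts to look and compute and a shell command to move; the robot and the scene stay as the last step left them, time stands still between calls to the robot, and variables do not carry over. Pictures are saved under pics/ and viewed, at most 14 in all, crops included, and the job is handed in when it is done.

```bash
ls; mkdir -p pics; cat > h.py <<'E'
import numpy as np, cv2
from station import readout, grab_frame, get_calibration, ticket
def cam(name):
    s=readout.read_state(); im,d=grab_frame(name); c=get_calibration(name); K=np.array(c["intrinsics"])
    if name=="wrist":
        H=np.array(c["hand_eye"]); Rt=np.array(s["eef_rot"]); p=np.array(s["tool_pos"])
        Rcw=Rt@H[:3,:3]; o=Rt@H[:3,3]+p
    else:
        R=np.array(c["R"]); Rcw=R.T; o=-R.T@np.array(c["t"])
    return im,d,K,Rcw,o
def cloud(d,K,R,o):
    v,u=np.mgrid[:d.shape[0],:d.shape[1]]
    P=np.stack([(u-K[0,2])/K[0,0]*d,(v-K[1,2])/K[1,1]*d,d],-1)
    W=P@R.T+o; W[d==0]=np.nan
    return W
E
python3 - <<'E'
from h import *
for n in("scene","side"):
    im,d,K,R,o=cam(n); cv2.imwrite(f"pics/{n}0.png",im[:,:,::-1]); np.savez(f"{n}0.npz",im=im,d=d,K=K,R=R,o=o)
    print(n,o.round(3),R[:,2].round(2),(d>0).mean())
s=readout.read_state(); print(s["eef_rot"],s["t"],get_calibration("wrist"))
E
```

```text
pics
scene [1.502 0.047 1.109] [-0.65 -0.02 -0.76] 0.9960581461588541
side [0.199 0.858 0.822] [ 0.32 -0.7  -0.63] 0.9959716796875
[[-9.52730473e-01 -3.03816266e-01 -5.68062021e-04]
 [-3.03816771e-01  9.52729493e-01  1.37188930e-03]
 [ 1.24407159e-04  1.47962751e-03 -9.99998898e-01]] 0.1 {'intrinsics': array([[306.36020142,   0.        , 253.93454962],
       [  0.        , 306.36020142, 187.60924064],
       [  0.        ,   0.        ,   1.        ]]), 'hand_eye': array([[-2.45474885e-04, -9.60691547e-01, -2.77617887e-01,
         7.49616093e-02],
       [ 9.99999863e-01, -1.07742435e-04, -5.11377729e-04,
         5.67175134e-04],
       [ 4.61365034e-04, -2.77617975e-01,  9.60691442e-01,
        -1.97090530e-01],
       [ 0.00000000e+00,  0.00000000e+00,  0.00000000e+00,
         1.00000000e+00]])}
```

View pics/scene0.png

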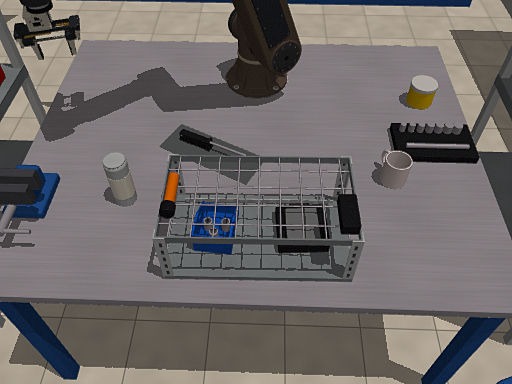

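View pics/side0.png

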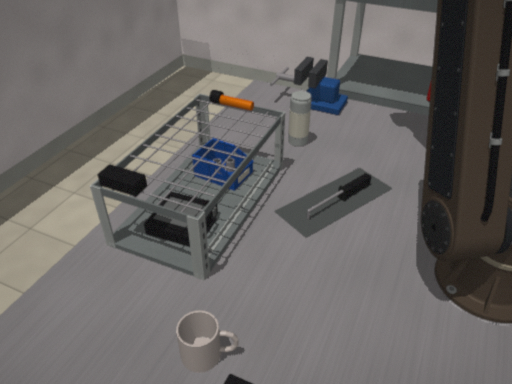

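The scene view shows the hook on the mat, with its grip at (195,138) and tip at about (258,156). The blue bin is in the right bay at (215,230), and the case, mug and can are clear of it. The side view shows the hook grip at (355,187), the tip at (310,212) and the bin at (222,163).

```bash
python3 - <<'E'
from h import *
def rect(P):
    r=cv2.minAreaRect((P[:,:2]*1000).astype(np.float32)); return np.round(r[0],1),np.round(r[1],1),round(r[2],2)
for n in("scene","side"):
    z=np.load(n+"0.npz"); im=z["im"]; W=cloud(z["d"],z["K"],z["R"],z["o"]); hsv=cv2.cvtColor(im,cv2.COLOR_RGB2HSV)
    X,Y,Z=W[...,0],W[...,1],W[...,2]
    win=(slice(110,190),slice(155,275)) if n=="scene" else (slice(160,240),slice(270,400))
    m=np.zeros(X.shape,bool); m[win]=1
    # grip: black with height
    g=m&(hsv[...,2]<60)&(Z>.02)&(Z<.06); P=W[g]
    print(n,"grip",len(P),np.percentile(P[:,2],[5,50,95]).round(4),rect(P[P[:,2]>.033]))
    c=P[P[:,2]>.033].mean(0); print(" mean",c.round(4))
    bench=W[m&(Z<.02)&(Z>-.01)]
    print(" bench z pct",np.percentile(bench[:,2],[5,25,50,75,95]).round(4))
    s=m&(Z>.02)&(Z<.045)&(hsv[...,2]>=70); 
    print(" shank",s.sum(),W[s][:, :].min(0).round(3),W[s].max(0).round(3), cv2.fitLine(W[s].astype(np.float32),cv2.DIST_HUBER,0,.01,.01).ravel().round(3))
    # mat by gray value
    v=im[win].reshape(-1,3); 
    mm=m&(Z<.012)&(hsv[...,2]<im[win].max(-1).mean()*.85)
    mm=cv2.morphologyEx(mm.astype(np.uint8),cv2.MORPH_OPEN,np.ones((3,3)))>0
    print(" mat",mm.sum(),rect(W[mm]),W[mm][:,2].mean().round(4))
    b=(hsv[...,0]>100)&(hsv[...,0]<130)&(hsv[...,1]>150)&(X>.4)&(X<1.1)&(abs(Y)<.35)&(Z>.0)&(Z<.13)
    B=W[b]; print(" bin",len(B),np.percentile(B,[1,50,99],0).round(3).tolist())
    top=B[B[:,2]>.018+.032]; print(" bin hi",rect(top))
    np.save(n+"_bin.npy",B)
    # shelf posts / top
    t=(Z>.17)&(Z<.2)&(X>.45)&(X<1.1)&(abs(Y)<.4); print(" shelf top",t.sum(),rect(W[t]))
    # z hist
E
python3 - <<'E'
import cv2
a=cv2.imread("pics/scene0.png")[145:285,145:370]; b=cv2.imread("pics/side0.png")[90:240,180:400]
a=cv2.resize(a,(780,290)) if 0 else cv2.resize(a,None,fx=2,fy=2,interpolation=2); b=cv2.resize(b,(450,300),interpolation=2)
cv2.imwrite("pics/crop1.png",cv2.vconcat([a,b]))
E
```

```text
scene grip 289 [0.0223 0.0366 0.0428] (array([ 378.1, -179.5]), array([143.8,  28.9]), 64.54)
 mean [ 0.3741 -0.1895  0.0385]
 bench z pct [-0.0042 -0.0015  0.0003  0.0022  0.0054]
 shank 91 [ 0.358 -0.241  0.028] [ 0.608 -0.022  0.045] [ 0.405  0.914  0.007  0.435 -0.058  0.035]
 mat 1764 (array([ 408.2, -136.3]), array([342.9, 134.5]), 61.95) 0.0027
 bin 1240 [[0.668, -0.145, 0.017], [0.742, -0.092, 0.037], [0.814, -0.031, 0.095]]
 bin hi (array([744.9,  32.5]), array([353.8, 146.6]), 87.48)
 shelf top 4938 (array([740.2, -58.7]), array([683.6, 297. ]), 89.58)
side grip 318 [0.0224 0.035  0.0392] (array([ 370.5, -186.5]), array([115.5,  27.5]), 64.97)
 mean [ 0.3699 -0.1836  0.0365]
 bench z pct [-0.0048 -0.0029 -0.0014  0.0004  0.0033]
 shank 151 [ 0.391 -0.217  0.02 ] [ 0.632 -0.013  0.039] [ 0.391  0.92   0.025  0.423 -0.078  0.033]
 mat 2990 (array([ 485.1, -172.7]), array([344.9, 305.3]), 62.67) 0.0009
 bin 898 [[0.666, -0.141, 0.019], [0.759, -0.084, 0.057], [0.809, -0.028, 0.092]]
 bin hi (array([738.9, -84.1]), array([112.7, 141.7]), 82.6)
 shelf top 4648 (array([739.5, -32.8]), array([642. , 296.5]), 89.25)
```

View pics/crop1.png

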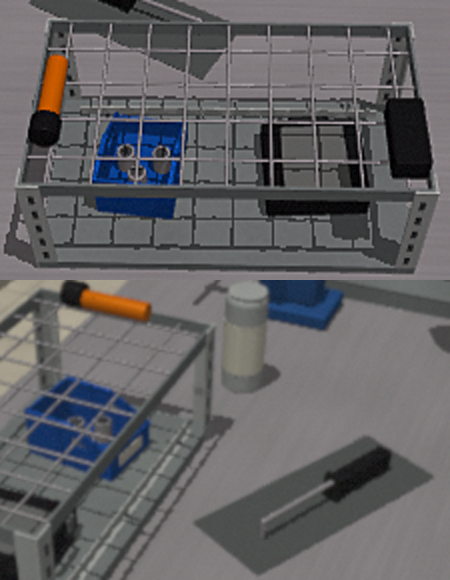

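The views agree: the grip centre is near (0.370,-0.187), top at z≈0.038 (0.039 expected), yaw about 64–65°. I'll move above it and refine the shelf and bin measurements in the same turn.

```bash
cat >> h.py <<'E'
def go(p,yaw,s=None):
    "shift (cm) and turn (deg, about tool z) to reach TCP p with tool-x yaw (deg), tool down"
    from scipy.spatial.transform import Rotation as Ro
    s=s or readout.read_state(); R=np.array(s["eef_rot"]); t=np.array(s["tool_pos"])
    a=np.radians(yaw); x=np.array([np.cos(a),np.sin(a),0]); z=np.array([0,0,-1.]); T=np.stack([x,np.cross(z,x),z],1)
    print("t",round(s["t"],2),"pos",t.round(4),"F",np.round(s["wrist_force"],1),"w",round(s["gripper_width"],4),"gf",round(s["grasp_force"],1),
      "| shift",(R.T@(np.array(p)-t)*100).round(2),"turn",Ro.from_matrix(R.T@T).as_rotvec(degrees=True).round(2))
E
R='[-29.6,38.4,7,0,0,-47.3,7]'
python3 -m creep '[[[-4,5,0.5,0,0,-6,7],[-8,10,1,0,0,-12,7],[-11,14,1.5,0,0,-19,7],[-14,18,2,0,0,-25,7],[-17,22,3,0,0,-31,7],[-20,26,3,0,0,-37,7],[-23,30,4,0,0,-43,7],[-25,33,5,0,0,-47,7]]]'
python3 -m creep '[[[-2.5,3,1,0,0,0,7],[-4.5,5.4,2,0,0,0,7],[-4.5,5.4,2,0,0,0,7],[-4.5,5.4,2,0,0,0,7]]]'
python3 - <<'E'
from h import *
go([.37,-.187,.12],245)
im,d,K,R,o=cam("wrist"); cv2.imwrite("pics/w1.png",im[:,:,::-1]); np.savez("w1.npz",im=im,d=d,K=K,R=R,o=o)
W=cloud(d,K,R,o); hsv=cv2.cvtColor(im,cv2.COLOR_RGB2HSV); X,Y,Z=W[...,0],W[...,1],W[...,2]
g=(hsv[...,2]<60)&(Z>.03)&(Z<.045)&(abs(X-.37)<.1)&(abs(Y+.187)<.1)
print("grip",g.sum(),[np.round(q,1) for q in cv2.minAreaRect((W[g][:,:2]*1000).astype(np.float32))],np.median(Z[g]))
for n in("scene","side"):
    z=np.load(n+"0.npz"); W=cloud(z["d"],z["K"],z["R"],z["o"]); X,Y,Z=W[...,0],W[...,1],W[...,2]
    for lo,hi in((.57,.63),(.85,.91)):
        t=(Z>.175)&(Z<.2)&(X>lo)&(X<hi)&(abs(Y+.04)<.22); f=cv2.fitLine(W[t][:,:2].astype(np.float32),cv2.DIST_HUBER,0,.01,.01).ravel()
        print(n,t.sum(),"beam",f.round(3),np.degrees(np.arctan2(-f[0]*np.sign(f[1]),abs(f[1]))).round(2))
    B=np.load(n+"_bin.npy"); B=B[(B[:,1]<.0)&(B[:,1]>-.2)]
    print(" z",np.percentile(B[:,2],[2,98]).round(3),"all",[np.round(q,1) for q in cv2.minAreaRect((B[:,:2]*1000).astype(np.float32))])
    F=B[(B[:,2]>.025)&(B[:,2]<.065)&(B[:,0]<.70)]
    if len(F)>10:
        f=cv2.fitLine(F[:,:2].astype(np.float32),cv2.DIST_HUBER,0,.01,.01).ravel(); print(" front",len(F),f.round(3),np.percentile(F,[2,98],0).round(3).tolist())
E
```

```text
t: 0.77
tool_pos: [0.3172, -0.3296, 0.153]
eef_rot: [[-0.423, -0.906, 0.001], [-0.906, 0.423, -0.0], [-0.0, -0.001, -1.0]]
wrist_force: [1.1, -0.9, 0.8]
gripper_width: 0.07
grasp_force: 0.0
t: 1.1
tool_pos: [0.2867, -0.2663, 0.133]
eef_rot: [[-0.425, -0.905, 0.0], [-0.905, 0.425, 0.0], [-0.0, -0.0, -1.0]]
wrist_force: [0.8, -0.9, 0.8]
gripper_width: 0.0703
grasp_force: 0.0
t 1.1 pos [ 0.2867 -0.2663  0.133 ] F [ 0.8 -0.9  0.8] w 0.0703 gf 0.0 | shift [-10.71  -4.17   1.3 ] turn [-0.01  0.01 -0.14]
grip 816 [array([ 366.8, -193.5]), array([110.6,  25.7]), np.float64(63.4)] 0.03944098991763145
scene 751 beam [ 0.015 -1.     0.609 -0.081] 0.88
scene 965 beam [ 0.015 -1.     0.877 -0.034] 0.87
 z [0.018 0.094] all [array([723. , -90.8]), array([114.2, 180.8]), np.float64(86.6)]
 front 230 [ 0.071  0.997  0.673 -0.102] [[0.668, -0.133, 0.025], [0.697, -0.031, 0.061]]
side 540 beam [ 0.022 -1.     0.607 -0.068] 1.26
side 565 beam [ 0.012 -1.     0.874  0.008] 0.67
 z [0.021 0.091] all [array([737.6, -85.2]), array([112.6, 142.9]), np.float64(84.2)]
 front 79 [ 0.093  0.996  0.671 -0.076] [[0.664, -0.129, 0.025], [0.699, -0.027, 0.062]]
```

View pics/w1.png

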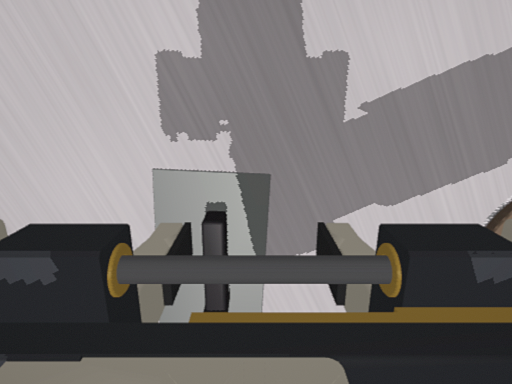

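The wrist view shows the grip at (215,260) between the fingers, with its full length of 110.6 mm measured. Its centre is (0.367,-0.1935), yaw about 63.5° and top at 0.0394. My second shift was written in the old axes, so I'll correct it.

```bash
python3 -c "
from h import *
go([.367,-.1935,.10],243.8)"
```

```text
t 1.15 pos [ 0.2877 -0.2673  0.1335] F [-0.2 -0.1  0.8] w 0.0702 gf 0.0 | shift [-10.05  -4.03   3.35] turn [-0.06 -0.    1.01]
```

```bash

python3 -m creep '[[[-3,-1.3,1,0,0,1,6],[-6,-2.6,2,0,0,1,6],[-9,-3.8,3,0,0,1,6],[-10.05,-4.03,3.3,0,0,1,6],[-10.05,-4.03,3.3,0,0,1,6],[-10.05,-4.03,3.3,0,0,1,6]]]' | head -3
python3 - <<'E'
from h import *
go([.367,-.1935,.009],243.8)
im,d,K,R,o=cam("wrist"); W=cloud(d,K,R,o); hsv=cv2.cvtColor(im,cv2.COLOR_RGB2HSV); X,Y,Z=W[...,0],W[...,1],W[...,2]
g=(hsv[...,2]<60)&(Z>.03)&(Z<.045)&(abs(X-.37)<.1)&(abs(Y+.187)<.1)
print("grip",g.sum(),[np.round(q,1) for q in cv2.minAreaRect((W[g][:,:2]*1000).astype(np.float32))],np.median(Z[g]))
s=(Z>.02)&(Z<.05)&(Y>-.14)&(Y<.03)&(abs(X-.42)<.1)
f=cv2.fitLine(W[s][:,:2].astype(np.float32),cv2.DIST_HUBER,0,.01,.01).ravel(); print("shank",s.sum(),f.round(3),np.degrees(np.arctan2(f[1],f[0])),W[s].max(0).round(3),np.percentile(Z[s],[10,50,90]))
m=(Z<.01)&(hsv[...,2]<175); print("floor",np.median(Z[(abs(Z)<.02)]))
cv2.imwrite("pics/w2.png",im[:,:,::-1])
E
```

```text
t: 1.65
tool_pos: [0.3672, -0.1942, 0.0998]
eef_rot: [[-0.443, -0.897, -0.001], [-0.897, 0.443, -0.0], [0.001, 0.001, -1.0]]
t 1.65 pos [ 0.3672 -0.1942  0.0998] F [ 0.3 -0.5 -0.1] w 0.0602 gf 0.0 | shift [-0.06  0.04  9.08] turn [ 0.06 -0.04 -0.07]
grip 1755 [array([ 368.2, -191.8]), array([114.2,  25.5]), np.float64(63.5)] 0.03988460693124363
shank 291 [ 0.537  0.844  0.41  -0.103] 57.546814 [ 0.427 -0.076  0.044] [0.03577264 0.03760417 0.0427381 ]
floor 0.0014364937523655974
```

View pics/w2.png

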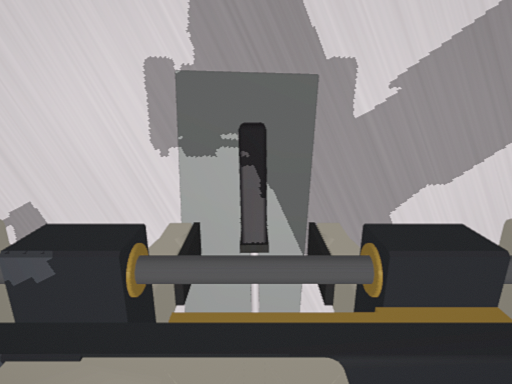

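The wrist view shows the grip centred between the fingers at column 253, rows 123–250, with the shank running below. I'll descend and grip.

```bash

python3 -m creep '[[[0,0,2.5,0,0,0,6],[0,0,5,0,0,0,6],[0,0,7,0,0,0,6],[0,0,8.4,0,0,0,6],[0,0,9,0,0,0,6],[0,0,9,0,0,0,6]]]' | tail -4
python3 -m creep '[[[0,0,0,0,0,0,1],[0,0,0,0,0,0,1],[0,0,0,0,0,0,1],[0,0,0,0,0,0,1],[0,0,0,0,0,0,1],[0,0,0,0,0,0,1],[0,0,0,0,0,0,1],[0,0,0,0,0,0,1]]]' 55 | tail -4
python3 -m creep '[[[0,0,0,0,0,0,1],[0,0,-2,0,0,0,1],[0,0,-5,0,0,0,1],[0,0,-8,0,0,0,1],[0,0,-9,0,0,0,1],[0,0,-9,0,0,0,1]]]'
python3 - <<'E'
from h import *
im,d,K,R,o=cam("side"); cv2.imwrite("pics/s2.png",im[:,:,::-1]); W=cloud(d,K,R,o); X,Y,Z=W[...,0],W[...,1],W[...,2]
# shank: thin bright points along the line ahead of grip
st=readout.read_state(); p=np.array(st["tool_pos"]); x=-np.array(st["eef_rot"])[:,0]; y=np.array(st["eef_rot"])[:,1]
q=W-p; a=q@x; b=q@y; s=(a>.065)&(a<.22)&(abs(b)<.02)&(Z>.06)
print(p,s.sum()); A=a[s];
for lo in np.arange(.065,.22,.02):
    k=s&(a>=lo)&(a<lo+.02); print(round(lo,3),k.sum(), None if not k.any() else (np.median(b[k]).round(4),np.percentile(Z[k],[5,50,95]).round(4)))
print("max a",A.max())
go([.47,-.082,.13],180.9)
E
```

```text
eef_rot: [[-0.445, -0.896, -0.002], [-0.896, 0.445, 0.0], [0.001, 0.002, -1.0]]
wrist_force: [-1.0, 0.3, 0.5]
gripper_width: 0.0602
grasp_force: 0.0
eef_rot: [[-0.443, -0.897, 0.0], [-0.897, 0.443, -0.0], [-0.0, -0.0, -1.0]]
wrist_force: [-0.4, -0.1, -0.5]
gripper_width: 0.013
grasp_force: 0.0
t: 3.37
tool_pos: [0.3689, -0.1942, 0.1029]
eef_rot: [[-0.443, -0.897, 0.006], [-0.897, 0.443, -0.001], [-0.002, -0.005, -1.0]]
wrist_force: [0.6, -0.8, 0.8]
gripper_width: 0.0101
grasp_force: 0.0
[ 0.36776983 -0.19389544  0.10120881] 1
0.065 0 None
0.085 0 None
0.105 0 None
0.125 1 (np.float64(0.0186), array([0.5409, 0.5409, 0.5409]))
0.145 0 None
0.165 0 None
0.185 0 None
0.205 0 None
max a 0.14371863693596157
t 3.42 pos [ 0.3678 -0.1939  0.1012] F [-0.2 -0.5 -1. ] w 0.0101 gf 0.0 | shift [-14.57  -4.21  -2.85] turn [-0.1   0.17 62.8 ]
```

View pics/s2.png

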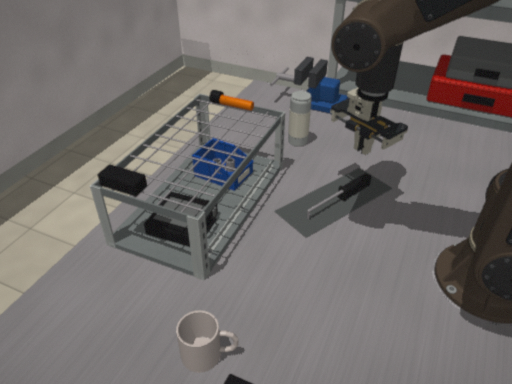

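The side view shows the hook still on the mat at (340,195), with the gripper above it: the grasp missed. I'll descend again, printing the measured height this time.

```bash

python3 -m creep '[[[0,0,1,0,0,0,6],[0,0,2,0,0,0,6],[0,0,3,0,0,0,6],[0,0,3,0,0,0,6],[0,0,3,0,0,0,6],[0,0,3,0,0,0,6]]]' | head -2
python3 -m creep '[[[0,0,2,0,0,0,6],[0,0,4,0,0,0,6],[0,0,5.5,0,0,0,6],[0,0,6,0,0,0,6],[0,0,6,0,0,0,6],[0,0,6,0,0,0,6]]]'
python3 -c "
from h import *
go([.3675,-.193,.009],243.7); print(readout.read_state()['qpos'])
im,d,K,R,o=cam('side'); cv2.imwrite('pics/s3.png',cv2.resize(im[80:240,260:420,::-1],None,fx=3,fy=3))"
```

```text
t: 3.92
tool_pos: [0.3666, -0.194, 0.0699]
t: 4.42
tool_pos: [0.3672, -0.194, 0.0106]
eef_rot: [[-0.443, -0.897, 0.0], [-0.897, 0.443, -0.0], [0.0, -0.0, -1.0]]
wrist_force: [-0.5, -0.1, 0.8]
gripper_width: 0.06
grasp_force: 0.0
t 4.42 pos [ 0.3672 -0.194   0.0106] F [-0.5 -0.1  0.8] w 0.06 gf 0.0 | shift [-0.1   0.02  0.16] turn [-0.01 -0.01  0.01]
[-5.76450010e-03  1.43705477e-01 -7.72995624e-01  3.74091973e-04
 -6.54000193e-01 -4.53383710e-01]
```

View pics/s3.png

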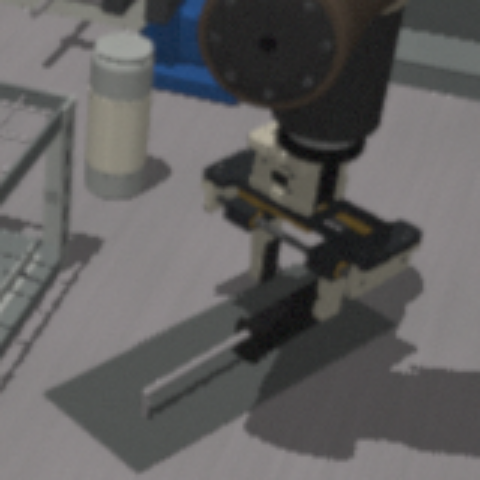

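The crop shows the fingers straddling the grip: left tip at about (262,278), right tip at about (325,315), grip centre at about (282,322). That looks higher than the state reports, so I'll measure the fingertips from both fixed cameras.

```bash
python3 - <<'E'
from h import *
st=readout.read_state(); p=np.array(st["tool_pos"]); R0=np.array(st["eef_rot"])
for n in("side","scene"):
    im,d,K,R,o=cam(n); W=cloud(d,K,R,o); q=(W-p)@R0   # tool coords
    hsv=cv2.cvtColor(im,cv2.COLOR_RGB2HSV)
    z0=np.load(n+"0.npz"); W0=cloud(z0["d"],z0["K"],z0["R"],z0["o"])
    new=(np.abs(d-z0["d"])>.015)&(W[...,2]>.006)&(W[...,2]<.12)&(np.linalg.norm(q[...,:2],axis=-1)<.11)
    for sgn in(-1,1):
        k=new&(sgn*q[...,1]>.02)
        if k.any(): print(n,sgn,k.sum(),"x",np.percentile(q[k][:,0],[5,50,95]).round(3),"y",np.percentile(q[k][:,1],[5,50,95]).round(3),"worldz",np.percentile(W[k][:,2],[0,2,5,20,50]).round(3))
        lo=k&(W[...,2]<.05)
        if lo.any(): print("   low: x",np.median(q[lo][:,0]).round(4),"y",np.median(q[lo][:,1]).round(4),lo.sum())
    g=(hsv[...,2]<60)&(W[...,2]>.03)&(W[...,2]<.042)&(np.abs(q[...,1])<.025)&(np.abs(q[...,0])<.08)
    print(" grip x",np.percentile(q[g][:,0],[2,98]).round(4),"y",np.percentile(q[g][:,1],[2,98]).round(4),g.sum())
im,d,K,R,o=cam("wrist"); W=cloud(d,K,R,o); q=(W-p)@R0
hsv=cv2.cvtColor(im,cv2.COLOR_RGB2HSV); g=(hsv[...,2]<60)&(np.abs(q[...,1])<.018)&(W[...,2]<.06)&(q[...,0]>-.02)&(q[...,0]<.1)
print("wrist grip",g.sum(),np.percentile(q[g],[2,50,98],0).round(4).tolist(),np.median(W[g][:,2]))
cv2.imwrite("pics/w3.png",im[:,:,::-1])
E
```

```text
side -1 190 x [-0.038 -0.012  0.006] y [-0.079 -0.033 -0.028] worldz [0.047 0.049 0.052 0.063 0.082]
   low: x -0.0106 y -0.0306 5
side 1 176 x [-0.04  -0.012  0.016] y [0.033 0.048 0.09 ] worldz [0.044 0.051 0.053 0.062 0.083]
   low: x -0.0093 y 0.0321 3
 grip x [-0.063   0.0339] y [-0.0097  0.0146] 207
scene -1 71 x [-0.035 -0.009  0.022] y [-0.089 -0.046 -0.033] worldz [0.011 0.049 0.052 0.059 0.078]
   low: x -0.0042 y -0.0439 3
scene 1 96 x [-0.033 -0.007  0.008] y [0.027 0.033 0.081] worldz [0.05  0.051 0.052 0.062 0.079]
   low: x -0.0082 y 0.029 1
 grip x [-0.0607  0.0134] y [-0.0143  0.0109] 127
wrist grip 4307 [[-0.0109, -0.0118, -0.0304], [0.0271, -0.0004, -0.0289], [0.0545, 0.0105, -0.0134]] 0.03984754016003303
```

View pics/w3.png

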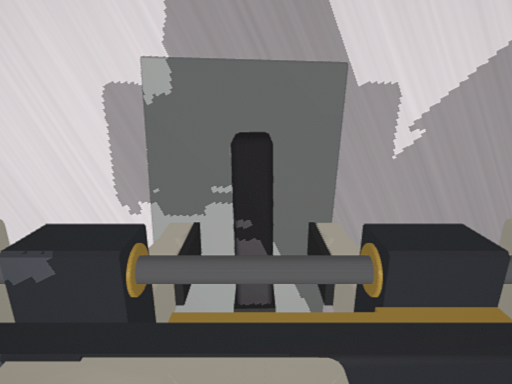

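The wrist picture shows the grip running under the fingers, from rows 133 to 305 at column 253. Both fixed cameras put the open fingertips at z≈0.048 although the reported TCP is at 0.0106. I'll check whether the tips move along the tool axis as they close, since the first close here touched nothing.

```bash
python3 -m creep '[[[0,0,0,0,0,0,1],[0,0,0,0,0,0,1],[0,0,0,0,0,0,1],[0,0,0,0,0,0,1],[0,0,0,0,0,0,1],[0,0,0,0,0,0,1],[0,0,0,0,0,0,1],[0,0,0,0,0,0,1]]]' 20 | tail -3
cat > tips.py <<'E'
from h import *
st=readout.read_state(); p=np.array(st["tool_pos"]); R0=np.array(st["eef_rot"]); print(p.round(4),st["gripper_width"])
for n in("side","scene"):
    im,d,K,R,o=cam(n); W=cloud(d,K,R,o); q=(W-p)@R0
    z0=np.load(n+"0.npz")
    new=((z0["d"]-d)>.008)&(np.linalg.norm(q[...,:2],axis=-1)<.1)&(q[...,2]>-.12)
    for lo in np.arange(-.1,.03,.01):
        k=new&(q[...,2]>=lo)&(q[...,2]<lo+.01)
        if k.sum()>2: print(n,"toolz %.2f"%lo,k.sum(),"x",np.percentile(q[k][:,0],[5,50,95]).round(3),"y",np.percentile(q[k][:,1],[5,25,75,95]).round(3))
E
python3 tips.py
```

```text
wrist_force: [0.3, -0.1, -0.0]
gripper_width: 0.0131
grasp_force: 0.0
[ 0.3667 -0.1939  0.0101] 0.013128603314951595
side toolz -0.10 11 x [-0.018 -0.014 -0.003] y [-0.018 -0.015  0.036  0.042]
side toolz -0.09 25 x [-0.016 -0.013 -0.003] y [-0.023 -0.019  0.027  0.03 ]
side toolz -0.08 53 x [-0.015 -0.012 -0.001] y [-0.02  -0.01   0.024  0.027]
side toolz -0.07 44 x [-0.015 -0.01   0.002] y [-0.017 -0.006  0.025  0.027]
side toolz -0.06 58 x [-0.015 -0.01   0.006] y [-0.016 -0.007  0.023  0.025]
side toolz -0.05 48 x [-0.015 -0.012  0.004] y [-0.02  -0.008  0.021  0.024]
side toolz -0.04 16 x [-0.028 -0.01   0.008] y [-0.017 -0.008  0.009  0.022]
side toolz -0.03 4 x [-0.034  0.003  0.044] y [0.005 0.007 0.014 0.015]
side toolz -0.01 3 x [-0.063 -0.043 -0.01 ] y [0.008 0.011 0.014 0.015]
side toolz -0.00 17 x [-0.063  0.021  0.087] y [-0.059 -0.04   0.036  0.063]
side toolz 0.01 3 x [-0.049 -0.016  0.039] y [-0.068 -0.007  0.082  0.092]
scene toolz -0.09 3 x [-0.012 -0.01  -0.01 ] y [-0.026 -0.025 -0.022 -0.021]
scene toolz -0.08 12 x [-0.012 -0.01  -0.002] y [-0.027 -0.025 -0.015 -0.013]
scene toolz -0.07 19 x [-0.012 -0.009  0.001] y [-0.024 -0.023  0.008  0.014]
scene toolz -0.06 28 x [-0.012 -0.008  0.007] y [-0.023 -0.022  0.005  0.013]
scene toolz -0.05 26 x [-0.011 -0.008  0.005] y [-0.023 -0.022  0.009  0.019]
scene toolz -0.04 9 x [-0.054 -0.008  0.006] y [-0.02  -0.017  0.006  0.009]
scene toolz -0.03 3 x [-0.062 -0.05  -0.038] y [-0.017 -0.015 -0.013 -0.012]
scene toolz -0.02 3 x [-0.062 -0.061 -0.059] y [-0.018 -0.014 -0.007 -0.005]
scene toolz -0.01 3 x [-0.068 -0.045 -0.005] y [-0.016 -0.015  0.014  0.038]
scene toolz -0.00 51 x [-0.085 -0.01   0.065] y [-0.08  -0.046  0.043  0.075]
```

The tips sit about 36 mm short of the reported TCP at any opening, and everything else (bench, grip, mat) measures consistently. So I'll treat the true tip as the reported TCP minus 36 mm, open and go down 3.4 cm more in small rows while watching the force.

```bash
python3 -m creep '[[[0,0,-1,0,0,0,6],[0,0,-1,0,0,0,6],[0,0,-1,0,0,0,6],[0,0,-1,0,0,0,6],[0,0,-1,0,0,0,6],[0,0,-1,0,0,0,6]]]' | tail -3
python3 -m creep '[[[0,0,1,0,0,0,6],[0,0,2,0,0,0,6],[0,0,2.8,0,0,0,6],[0,0,3.4,0,0,0,6],[0,0,3.4,0,0,0,6]]]' | tail -5
python3 -m creep '[[[0,0,0.3,0,0,0,6],[0,0,0.6,0,0,0,6],[0,0,0.9,0,0,0,6],[0,0,0.9,0,0,0,6]]]'
python3 -m creep '[[[0,0,0,0,0,0,1],[0,0,0,0,0,0,1],[0,0,0,0,0,0,1],[0,0,0,0,0,0,1],[0,0,0,0,0,0,1],[0,0,0,0,0,0,1],[0,0,0,0,0,0,1],[0,0,0,0,0,0,1]]]' 55
```

```text
wrist_force: [0.9, 0.6, -0.6]
gripper_width: 0.0454
grasp_force: 0.0
tool_pos: [0.3658, -0.1939, -0.0151]
eef_rot: [[-0.443, -0.896, -0.002], [-0.896, 0.443, 0.0], [0.001, 0.002, -1.0]]
wrist_force: [-0.4, 0.1, 0.5]
gripper_width: 0.0601
grasp_force: 0.0
t: 6.63
tool_pos: [0.3666, -0.1939, -0.0232]
eef_rot: [[-0.443, -0.896, -0.0], [-0.896, 0.443, 0.0], [0.0, 0.0, -1.0]]
wrist_force: [0.1, 0.9, 0.3]
gripper_width: 0.0601
grasp_force: 0.0
t: 7.3
tool_pos: [0.367, -0.1939, -0.0228]
eef_rot: [[-0.443, -0.896, 0.0], [-0.896, 0.443, -0.0], [-0.0, -0.0, -1.0]]
wrist_force: [0.3, -0.5, 0.7]
gripper_width: 0.0239
grasp_force: 55.0
```

The hook is gripped: width 23.9 mm, 55 N. Next I'll lift it and work out the carry to the shelf front.

```bash
python3 -m creep '[[[0,0,-1,0,0,0,1],[0,0,-3,0,0,0,1],[0,0,-5,0,0,0,1],[0,0,-7,0,0,0,1],[0,0,-8.2,0,0,0,1],[0,0,-8.2,0,0,0,1]]]'
python3 -c "
from h import *
go([.41,-.08,.059],180.9)"
```

```text
t: 7.8
tool_pos: [0.3683, -0.1941, 0.0613]
eef_rot: [[-0.443, -0.897, 0.004], [-0.897, 0.443, -0.0], [-0.002, -0.004, -1.0]]
wrist_force: [1.0, -0.4, -1.7]
gripper_width: 0.0234
grasp_force: 55.0
t 7.8 pos [ 0.3683 -0.1941  0.0613] F [ 1.  -0.4 -1.7] w 0.0234 gf 55.0 | shift [-12.07   1.32   0.24] turn [-0.15  0.2  62.82]
```

```bash
python3 -m creep '[[[-1,0.1,0.2,0,0,5,1],[-2.5,0.3,0.2,0,0,11,1],[-4,0.5,0.2,0,0,18,1],[-5.5,0.7,0.2,0,0,25,1],[-7,0.8,0.2,0,0,32,1],[-8.5,1,0.2,0,0,39,1],[-10,1.1,0.2,0,0,46,1],[-11,1.2,0.2,0,0,51,1]]]' | head -2
python3 -c "
from h import *
go([.41,-.08,.059],180.9)"
```

```text
t: 8.47
tool_pos: [0.4044, -0.0891, 0.056]
t 8.47 pos [ 0.4044 -0.0891  0.056 ] F [ 0.1  0.5 -2.5] w 0.0236 gf 55.0 | shift [-0.74  0.77 -0.3 ] turn [ 1.000e-02 -8.000e-02  1.142e+01]
```

```bash
python3 -m creep '[[[-0.4,0.4,0,0,0,4,1],[-0.7,0.7,0,0,0,8,1],[-0.7,0.8,-0.2,0,0,11.4,1],[-0.7,0.8,-0.2,0,0,11.4,1],[-0.7,0.8,-0.2,0,0,11.4,1],[-0.7,0.8,-0.2,0,0,11.4,1]]]' | head -2
cat > look.py <<'E'
import sys
from h import *
st=readout.read_state(); p=np.array(st["tool_pos"]); R0=np.array(st["eef_rot"]); print(p.round(4),np.round(st["wrist_force"],1),st["t"])
print("yaw",np.degrees(np.arctan2(R0[1,0],R0[0,0]))%360)
for n in("scene","side"):
    im,d,K,R,o=cam(n); W=cloud(d,K,R,o); q=W-p; a=-(q@R0[:,0]); b=q@R0[:,1]; X,Y,Z=W[...,0],W[...,1],W[...,2]
    hsv=cv2.cvtColor(im,cv2.COLOR_RGB2HSV)
    k=(a>.075)&(a<.23)&(abs(b)<.025)&(Z>p[2]-.01+.026)&(Z<p[2]+.08)&(hsv[...,1]<120)
    if k.sum()>5:
        k=cv2.morphologyEx(k.astype(np.uint8),cv2.MORPH_CLOSE,np.ones((3,3)))>0
        k&=(a>.075)&(a<.23)&(abs(b)<.025)
        print(n,k.sum(),"a pct",np.percentile(a[k],[50,95,99,100]).round(4))
        for lo in(.08,.11,.14,.17,.19):
            j=k&(a>lo)&(a<lo+.03)
            if j.any(): print("  a",lo,j.sum(),"b",np.median(b[j]).round(4),"z-tcp",(np.percentile(Z[j],[5,50,95])-p[2]).round(4))
    B=(hsv[...,0]>100)&(hsv[...,0]<130)&(hsv[...,1]>150)&(X>.58)&(X<.9)&(Y>-.2)&(Y<.0)&(Z>.0)&(Z<.13)
    P=W[B]; 
    print(n,"bin rect",[np.round(v,1) for v in cv2.minAreaRect((P[P[:,2]>.025][:,:2]*1000).astype(np.float32))])
    cv2.imwrite(f"pics/{n}_{sys.argv[1]}.png",im[:,:,::-1])
E
python3 look.py a
python3 -c "
import cv2
a=cv2.imread('pics/scene_a.png')[120:260,130:310]; b=cv2.imread('pics/side_a.png')[90:230,170:350]
cv2.imwrite('pics/c_a.png',cv2.resize(cv2.vconcat([a,b]),None,fx=2,fy=2,interpolation=2))"
```

```text
t: 8.97
tool_pos: [0.4093, -0.0808, 0.0585]
[ 0.4093 -0.0808  0.0585] [ 0.4  0.3 -2. ] 8.9667
yaw 181.3897666918572
scene 74 a pct [0.1558 0.1942 0.1955 0.1963]
  a 0.08 21 b 0.0003 z-tcp [0.0552 0.0588 0.0607]
  a 0.11 8 b 0.0004 z-tcp [0.0561 0.0598 0.0623]
  a 0.14 13 b 0.0009 z-tcp [0.0553 0.0579 0.0619]
  a 0.17 28 b -0.0006 z-tcp [0.031  0.0519 0.0618]
  a 0.19 17 b -0.0001 z-tcp [0.0302 0.0475 0.0597]
scene bin rect [array([740.5, -88.9]), array([108.9, 144.8]), np.float64(85.3)]
side 152 a pct [0.1427 0.1912 0.1925 0.1941]
  a 0.08 34 b 0.005 z-tcp [0.0509 0.0555 0.0585]
  a 0.11 35 b 0.0047 z-tcp [0.051  0.0552 0.0586]
  a 0.14 32 b 0.0055 z-tcp [0.0519 0.0554 0.0586]
  a 0.17 47 b 0.0055 z-tcp [0.0298 0.0514 0.0574]
  a 0.19 12 b 0.0056 z-tcp [0.0305 0.0437 0.0567]
side bin rect [array([738.2, -83.7]), array([110.1, 143.1]), np.float64(84.5)]
```

View pics/c_a.png

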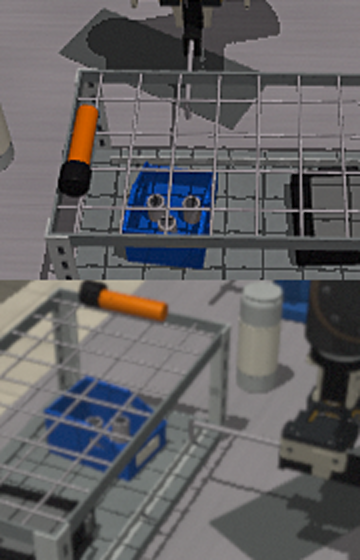

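In the scene crop the hook tip is at about (185,110), just outside the opening; in the side crop it is at (195,430). The measured tip is 191.5 mm ahead of the TCP, with its underside 26 mm above it. The inner lip middle is at (0.6736,-0.0804), height 0.058. I'll go in over the wall at tip height 0.084.

```bash
python3 -m creep '[[[-1,-0.1,0,0,0,0,1],[-2.5,-0.2,0,0,0,0,1],[-4,-0.3,0,0,0,0,1],[-5.5,-0.5,0,0,0,0,1],[-7,-0.6,0,0,0,0,1],[-8.2,-0.7,0,0,0,0,1],[-8.7,-0.76,0,0,0,0,1],[-8.7,-0.76,0,0,0,0,1]]]' 
python3 look.py b
python3 -c "
import cv2
a=cv2.imread('pics/scene_b.png')[180:270,170:270]; b=cv2.imread('pics/side_b.png')[120:210,180:280]
cv2.imwrite('pics/c_b.png',cv2.resize(cv2.hconcat([a,b]),None,fx=4,fy=4,interpolation=2))"
```

```text
t: 9.73
tool_pos: [0.498, -0.0864, 0.0587]
eef_rot: [[-1.0, -0.022, -0.0], [-0.022, 1.0, -0.0], [0.0, -0.0, -1.0]]
wrist_force: [0.4, 0.6, -1.7]
gripper_width: 0.0236
grasp_force: 55.0
[ 0.498  -0.0864  0.0587] [ 0.4  0.6 -1.7] 9.7333
yaw 181.288449452807
scene 103 a pct [0.1541 0.2103 0.2165 0.2187]
  a 0.08 13 b 0.0007 z-tcp [0.0564 0.059  0.0605]
  a 0.11 22 b 0.0004 z-tcp [0.0533 0.0579 0.0612]
  a 0.14 20 b 0.0013 z-tcp [0.0561 0.0589 0.1215]
  a 0.17 37 b 0.0008 z-tcp [0.0318 0.0539 0.0604]
  a 0.19 28 b 0.0011 z-tcp [0.0317 0.0486 0.1257]
scene bin rect [array([740. , -88.6]), array([108.9, 144.1]), np.float64(84.8)]
side 111 a pct [0.1309 0.1898 0.1923 0.1925]
  a 0.08 32 b 0.0054 z-tcp [0.0514 0.0553 0.0589]
  a 0.11 29 b 0.0054 z-tcp [0.0517 0.0555 0.0583]
  a 0.14 12 b 0.0039 z-tcp [0.0515 0.0549 0.0571]
  a 0.17 36 b 0.0051 z-tcp [0.0275 0.0521 0.0575]
  a 0.19 5 b 0.0051 z-tcp [0.0323 0.0492 0.0531]
side bin rect [array([738.5, -86.6]), array([113.9, 143.9]), np.float64(85.2)]
```

View pics/c_b.png

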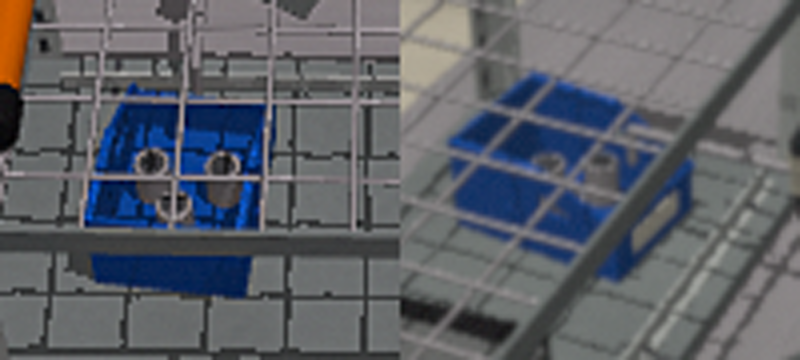

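The side crop shows the tip at about (630,155), just inside the front wall, with the sockets farther back at (550,165) and (600,170); the scene crop agrees. The tip is about 16 mm behind the inner face, so I'll lower it 4.2 cm.

```bash
python3 -m creep '[[[0,0,0.8,0,0,0,1],[0,0,1.8,0,0,0,1],[0,0,2.6,0,0,0,1],[0,0,2.6,0,0,0,1]]]' |egrep 'pos|force'
python3 -m creep '[[[0,0,0.5,0,0,0,1],[0,0,1,0,0,0,1],[0,0,1.5,0,0,0,1],[0,0,1.6,0,0,0,1],[0,0,1.6,0,0,0,1],[0,0,1.6,0,0,0,1]]]' |egrep 'pos|force'
python3 look.py c
```

```text
tool_pos: [0.4951, -0.0864, 0.0309]
wrist_force: [-0.3, -0.4, -1.8]
grasp_force: 55.0
tool_pos: [0.4971, -0.0863, 0.0171]
wrist_force: [0.7, -0.1, -1.6]
grasp_force: 55.0
[ 0.4971 -0.0863  0.0171] [ 0.7 -0.1 -1.6] 10.6667
yaw 181.29857053039856
scene 126 a pct [0.1608 0.2262 0.2297 0.2299]
  a 0.08 19 b -0.0004 z-tcp [0.0551 0.0591 0.0612]
  a 0.11 22 b 0.0006 z-tcp [0.0163 0.0571 0.0613]
  a 0.14 25 b -0.0003 z-tcp [0.0516 0.0583 0.0605]
  a 0.17 31 b 0.0011 z-tcp [0.0294 0.0494 0.0611]
  a 0.19 19 b 0.0013 z-tcp [0.0326 0.0494 0.1669]
scene bin rect [array([740. , -88.4]), array([108.9, 145.6]), np.float64(84.8)]
side 182 a pct [0.169  0.2273 0.2293 0.2296]
  a 0.08 26 b 0.0049 z-tcp [0.0523 0.055  0.0595]
  a 0.11 30 b 0.0047 z-tcp [0.0511 0.0556 0.0587]
  a 0.14 36 b 0.0048 z-tcp [0.0201 0.0536 0.0585]
  a 0.17 50 b 0.0064 z-tcp [0.0175 0.0298 0.0572]
  a 0.19 5 b -0.0234 z-tcp [0.0239 0.0324 0.0556]
side bin rect [array([738.1, -83.6]), array([110.9, 143.5]), np.float64(83.2)]
```

```bash
python3 -m creep '[[[0.15,0,0,0,0,0,1],[0.3,0,0,0,0,0,1],[0.45,0,0,0,0,0,1],[0.6,0,0,0,0,0,1],[0.75,0,0,0,0,0,1],[0.9,0,0,0,0,0,1],[0.9,0,0,0,0,0,1]]]' |egrep 'pos|wrist'
python3 -m creep '[[[0.1,0,0,0,0,0,1],[0.2,0,0,0,0,0,1],[0.3,0,0,0,0,0,1],[0.4,0,0,0,0,0,1],[0.5,0,0,0,0,0,1],[0.6,0,0,0,0,0,1]]]' |egrep 'pos|wrist'
python3 -m creep '[[[0.1,0,0,0,0,0,1],[0.2,0,0,0,0,0,1],[0.3,0,0,0,0,0,1],[0.4,0,0,0,0,0,1],[0.5,0,0,0,0,0,1],[0.6,0,0,0,0,0,1]]]' |egrep 'pos|wrist'
python3 look.py d | egrep 'bin|\['
```

```text
tool_pos: [0.4878, -0.0865, 0.0172]
wrist_force: [0.0, -1.2, -2.8]
tool_pos: [0.4823, -0.0866, 0.0172]
wrist_force: [2.2, 0.1, -2.5]
tool_pos: [0.476, -0.0868, 0.0171]
wrist_force: [3.5, -0.3, -3.3]
[ 0.476  -0.0868  0.0171] [ 3.5 -0.3 -3.3] 12.35
scene 105 a pct [0.1556 0.1926 0.1959 0.1971]
  a 0.08 17 b 0.0001 z-tcp [0.0544 0.0577 0.062 ]
  a 0.11 21 b -0.0004 z-tcp [0.0566 0.0595 0.0631]
  a 0.14 26 b -0.0001 z-tcp [0.0162 0.0565 0.0619]
  a 0.17 40 b 0.0006 z-tcp [0.0305 0.0559 0.0605]
  a 0.19 16 b 0.0002 z-tcp [0.0375 0.0508 0.0609]
scene bin rect [array([718.8, -86.8]), array([108.4, 167.3]), np.float64(84.9)]
side 178 a pct [0.1665 0.1886 0.2293 0.2299]
  a 0.08 30 b 0.0049 z-tcp [0.052  0.0554 0.0584]
  a 0.11 29 b 0.0054 z-tcp [0.0515 0.0552 0.058 ]
  a 0.14 31 b 0.0058 z-tcp [0.0504 0.0559 0.059 ]
  a 0.17 79 b 0.0047 z-tcp [0.0189 0.033  0.0569]
  a 0.19 2 b 0.0042 z-tcp [0.0369 0.0381 0.0393]
side bin rect [array([724.9, -84.7]), array([111.8, 144.5]), np.float64(86.2)]
```

The bin is following at about 3.5 N. It is still roughly 57 mm behind the edge and the nearest possible strip position is 17 mm away, so the next 12 mm are free.

```bash
python3 -m creep '[[[0.1,0,0,0,0,0,1],[0.2,0,0,0,0,0,1],[0.3,0,0,0,0,0,1],[0.4,0,0,0,0,0,1],[0.5,0,0,0,0,0,1],[0.6,0,0,0,0,0,1]]]' |egrep 'pos|wrist'
python3 -m creep '[[[0.1,0,0,0,0,0,1],[0.2,0,0,0,0,0,1],[0.3,0,0,0,0,0,1],[0.4,0,0,0,0,0,1],[0.5,0,0,0,0,0,1],[0.6,0,0,0,0,0,1]]]' |egrep 'pos|wrist'
python3 -m creep '[[[0.05,0,0,0,0,0,1],[0.1,0,0,0,0,0,1],[0.15,0,0,0,0,0,1],[0.2,0,0,0,0,0,1]]]' |egrep 'pos|wrist'
python3 - <<'E'
from h import *
z0=np.load("side0.npz")
for n in("side","scene"):
    im,d,K,R,o=cam(n); W=cloud(d,K,R,o); hsv=cv2.cvtColor(im,cv2.COLOR_RGB2HSV); X,Y,Z=[W[...,i] for i in range(3)]
    B=(hsv[...,0]>100)&(hsv[...,0]<130)&(hsv[...,1]>150)&(X>.58)&(X<.9)&(Y>-.2)&(Y<.0)&(Z>.025)&(Z<.13); P=W[B]
    print(n,[np.round(v,1) for v in cv2.minAreaRect((P[:,:2]*1000).astype(np.float32))])
    # strip: points 8-20 mm above deck between y -.25..-.0 near front, low saturation
    k=(X>.595)&(X<.65)&(Y>-.04)&(Y<.02)&(Z>.01)&(Z<.045)
    for lo in np.arange(.596,.65,.006):
        j=k&(X>=lo)&(X<lo+.006)
        if j.any(): print("  ",lo.round(3),j.sum(),np.percentile(Z[j],[10,50,90]).round(4))
E
```

```text
tool_pos: [0.4699, -0.0869, 0.0171]
wrist_force: [3.4, -0.8, -1.3]
tool_pos: [0.4639, -0.087, 0.0171]
wrist_force: [2.8, 0.5, -1.9]
tool_pos: [0.462, -0.0871, 0.0171]
wrist_force: [3.5, -0.2, -3.1]
side [array([711.2, -83.6]), array([111.6, 143.5]), np.float64(86.5)]
   0.596 19 [0.011  0.015  0.0184]
   0.602 28 [0.0138 0.016  0.0182]
   0.608 33 [0.0146 0.0162 0.0185]
   0.614 32 [0.0144 0.0168 0.0192]
   0.62 36 [0.016  0.0182 0.0263]
   0.626 40 [0.0168 0.0255 0.0304]
   0.632 10 [0.0145 0.0168 0.0176]
   0.638 26 [0.0144 0.0159 0.0173]
   0.644 51 [0.0148 0.0178 0.0409]
scene [array([714.8, -88.2]), array([109.1, 146.8]), np.float64(85.9)]
   0.596 7 [0.0146 0.0151 0.0178]
   0.602 26 [0.015  0.017  0.0192]
   0.608 25 [0.0159 0.018  0.0207]
   0.614 10 [0.018  0.0197 0.0213]
   0.62 2 [0.0148 0.0205 0.0263]
   0.626 67 [0.0155 0.0238 0.0312]
   0.632 35 [0.0164 0.0178 0.027 ]
   0.638 6 [0.0146 0.018  0.0221]
   0.644 30 [0.0138 0.017  0.0197]
```

The vertical leg of the strip shows at x≈0.626–0.632. I expect first corner contact about 10 mm from here, so 6 mm now and then fine steps.

```bash
python3 -m creep '[[[0.1,0,0,0,0,0,1],[0.2,0,0,0,0,0,1],[0.3,0,0,0,0,0,1],[0.4,0,0,0,0,0,1],[0.5,0,0,0,0,0,1],[0.6,0,0,0,0,0,1]]]' |egrep 'pos|wrist'
python3 -m creep '[[[0.04,0,0,0,0,0,1],[0.08,0,0,0,0,0,1],[0.12,0,0,0,0,0,1],[0.16,0,0,0,0,0,1],[0.2,0,0,0,0,0,1]]]' |egrep 'pos|wrist'
```

```text
tool_pos: [0.4559, -0.0872, 0.0171]
wrist_force: [2.6, -0.4, -2.0]
tool_pos: [0.454, -0.0873, 0.0171]
wrist_force: [3.3, -0.3, -2.8]
```

```bash
python3 -m creep '[[[0.04,0,0,0,0,0,1],[0.08,0,0,0,0,0,1],[0.12,0,0,0,0,0,1],[0.16,0,0,0,0,0,1],[0.16,0,0,0,0,0,1]]]' |egrep 'pos|wrist'
```

```text
tool_pos: [0.4523, -0.0873, 0.0171]
wrist_force: [1.7, 0.4, -1.5]
```

```bash
python3 -m creep '[[[0.04,0,0,0,0,0,1],[0.08,0,0,0,0,0,1],[0.12,0,0,0,0,0,1],[0.16,0,0,0,0,0,1],[0.2,0,0,0,0,0,1],[0.2,0,0,0,0,0,1]]]' |egrep 'pos|wrist'
```

```text
tool_pos: [0.451, -0.0872, 0.0173]
wrist_force: [5.5, 1.0, -2.8]
```

```bash
python3 -m creep '[[[0.04,0,0,0,0,0,1],[0.08,0,0,0,0,0,1],[0.12,0,0,0,0,0,1],[0.16,0,0,0,0,0,1],[0.16,0,0,0,0,0,1]]]' |egrep 'pos|wrist'
```

```text
tool_pos: [0.4494, -0.0872, 0.0172]
wrist_force: [5.6, -0.9, -2.8]
```

```bash
python3 -m creep '[[[0.03,0,0,0,0,0,1],[0.06,0,0,0,0,0,1],[0.09,0,0,0,0,0,1],[0.12,0,0,0,0,0,1],[0.12,0,0,0,0,0,1]]]' |egrep 'pos|wrist'
```

```text
tool_pos: [0.4485, -0.0872, 0.0173]
wrist_force: [6.3, 1.5, -2.9]
```

```bash
python3 -m creep '[[[0.03,0,0,0,0,0,1],[0.06,0,0,0,0,0,1],[0.09,0,0,0,0,0,1],[0.12,0,0,0,0,0,1],[0.12,0,0,0,0,0,1]]]' |egrep 'pos|wrist'
```

```text
tool_pos: [0.4485, -0.087, 0.0176]
wrist_force: [9.2, -0.2, -4.7]
```

```bash
python3 -m creep '[[[0.02,0,0,0,0,0,1],[0.04,0,0,0,0,0,1],[0.06,0,0,0,0,0,1],[0.06,0,0,0,0,0,1],[0.06,0,0,0,0,0,1],[0.06,0,0,0,0,0,1]]]' |egrep 'pos|wrist'
python3 look.py e | egrep 'bin|yaw'
python3 - <<'E'
from h import *
F=[];
for i in range(6):
    F.append(readout.read_state()["wrist_force"]); im,d,K,R,o=cam("side"); W=cloud(d,K,R,o); hsv=cv2.cvtColor(im,cv2.COLOR_RGB2HSV); X,Y,Z=[W[...,k] for k in range(3)]
print(np.mean(F,0).round(2))
# front wall outer face line, white label + blue, and front beam line
b=(hsv[...,0]>100)&(hsv[...,0]<130)&(hsv[...,1]>150)&(X>.6)&(X<.66)&(Y>-.15)&(Y<-.02)&(Z>.03)&(Z<.07)
f=cv2.fitLine(W[b][:,:2].astype(np.float32),cv2.DIST_HUBER,0,.01,.01).ravel(); print("front",b.sum(),f.round(3))
E
python3 -c "
import cv2
a=cv2.imread('pics/scene_e.png')[170:270,170:270]; b=cv2.imread('pics/side_e.png')[120:220,180:280]
cv2.imwrite('pics/c_e.png',cv2.resize(cv2.hconcat([a,b]),None,fx=4,fy=4,interpolation=2))"
```

```text
tool_pos: [0.4486, -0.0869, 0.0177]
wrist_force: [10.3, 0.0, -4.6]
yaw 181.34049846679602
scene bin rect [array([701.3, -81.9]), array([146.9, 107.6]), np.float64(0.5)]
side bin rect [array([698.2, -79.7]), array([143.5, 114.8]), np.float64(1.8)]
[10.35 -0.08 -5.11]
front 205 [ 0.018 -1.     0.643 -0.061]
```

View pics/c_e.png

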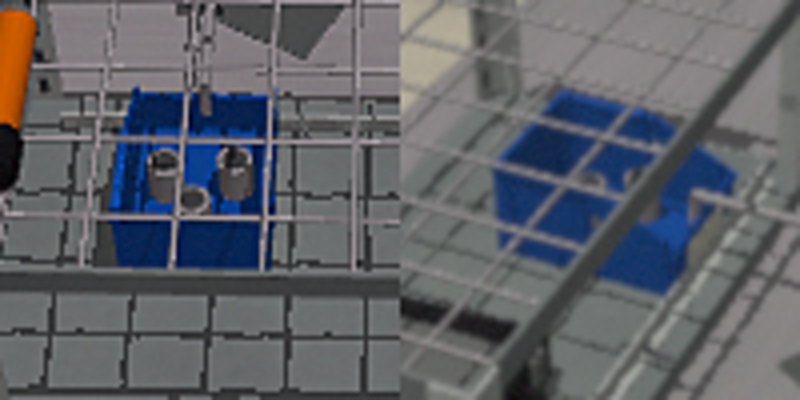

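The crops show the bin flat on the strip, square to the shelf (1.0° against 0.9°), with the tip hanging inside at (205,100) and (697,205). The pull is a steady 10.3 N against about 3 N sliding friction, so it is home. I'll ease off, clear the wall and lift.

```bash
python3 -m creep '[[[-0.1,0,0,0,0,0,1],[-0.2,0,0,0,0,0,1],[-0.3,0,0,0,0,0,1],[-0.45,0,0,0,0,0,1],[-0.6,0,0,0,0,0,1],[-0.8,0,0,0,0,0,1],[-1,0,0,0,0,0,1],[-1,0,0,0,0,0,1]]]' |egrep 'pos|wrist'
python3 -m creep '[[[0,0,-0.4,0,0,0,1],[0,0,-1,0,0,0,1],[0,0,-1.8,0,0,0,1],[0,0,-2.7,0,0,0,1],[0,0,-3.6,0,0,0,1],[0,0,-4.2,0,0,0,1],[0,0,-4.2,0,0,0,1]]]' |egrep 'pos|wrist'
python3 look.py f
python3 -c "
from h import *
go([.40,-.087,.059],181.3)"
```

```text
tool_pos: [0.4558, -0.0873, 0.0169]
wrist_force: [-0.4, 0.6, -2.4]
tool_pos: [0.457, -0.087, 0.061]
wrist_force: [-0.1, 0.4, -0.5]
[ 0.457 -0.087  0.061] [-0.1  0.4 -0.5] 19.1167
yaw 181.30904218658586
scene 77 a pct [0.1641 0.1945 0.1956 0.1966]
  a 0.08 1 b 0.0022 z-tcp [0.0564 0.0564 0.0564]
  a 0.11 19 b 0.0001 z-tcp [0.0551 0.0594 0.0629]
  a 0.14 20 b -0.0001 z-tcp [0.0557 0.0587 0.0623]
  a 0.17 33 b 0.0011 z-tcp [0.0315 0.0585 0.1201]
  a 0.19 18 b 0.0014 z-tcp [0.0331 0.0441 0.1204]
scene bin rect [array([700.7, -82.3]), array([148.1, 107.8]), np.float64(0.8)]
side 114 a pct [0.1305 0.1867 0.19   0.1934]
  a 0.08 30 b 0.0055 z-tcp [0.0506 0.0558 0.0581]
  a 0.11 30 b 0.0049 z-tcp [0.0512 0.055  0.0578]
  a 0.14 31 b 0.0047 z-tcp [0.0503 0.0548 0.0581]
  a 0.17 17 b 0.0059 z-tcp [0.0289 0.0519 0.0587]
  a 0.19 2 b 0.0046 z-tcp [0.0295 0.0301 0.0307]
side bin rect [array([698.8, -80. ]), array([141.7, 116.4]), np.float64(1.7)]
t 19.22 pos [ 0.456  -0.0871  0.0595] F [ 0.3  0.2 -1.6] w 0.0236 gf 55.0 | shift [5.6  0.14 0.04] turn [ 0.02  0.06 -0.01]
```

The hook is free and the bin stayed put. I'll retract and swing back by the same way.

```bash
python3 -m creep '[[[0.7,0,0,0,0,0,1],[2,0.1,0,0,0,0,1],[3.5,0.1,0,0,0,0,1],[4.8,0.1,0,0,0,0,1],[5.2,0.1,0,0,0,0,1],[5.2,0.1,0,0,0,0,1]]]' |egrep 'pos|wrist'
python3 -c "
from h import *
go([.367,-.1939,.06],243.7)"
```

```text
tool_pos: [0.4024, -0.0875, 0.0588]
wrist_force: [0.5, 0.0, -1.6]
t 19.72 pos [ 0.4024 -0.0875  0.0588] F [ 0.5  0.  -1.6] w 0.0238 gf 55.0 | shift [  3.78 -10.55  -0.11] turn [ 2.00e-02 -4.00e-02 -6.24e+01]
```

```bash
python3 -m creep '[[[0.4,-1,0,0,0,-5,1],[0.8,-2.2,0,0,0,-12,1],[1.2,-3.5,0,0,0,-19,1],[1.7,-4.8,0,0,0,-26,1],[2.2,-6,0,0,0,-33,1],[2.6,-7.3,0,0,0,-40,1],[3,-8.5,0,0,0,-46,1],[3.4,-9.5,0,0,0,-51,1]]]' |egrep 'pos|wrist'
python3 -c "
from h import *
go([.367,-.1939,.06],243.7)"
```

```text
tool_pos: [0.3725, -0.184, 0.059]
wrist_force: [0.5, 0.3, -2.0]
t 20.38 pos [ 0.3725 -0.184   0.059 ] F [ 0.5  0.3 -2. ] w 0.0237 gf 55.0 | shift [ 1.12 -0.17 -0.1 ] turn [-1.000e-02 -1.000e-02 -1.109e+01]
```

```bash
python3 -m creep '[[[0.5,-0.1,0,0,0,-5,1],[1,-0.2,0,0,0,-9,1],[1.1,-0.2,0,0,0,-11,1],[1.1,-0.2,0,0,0,-11,1],[1.1,-0.2,0,0,0,-11,1]]]' |egrep 'pos|wrist'
python3 -m creep '[[[0,0,1.5,0,0,0,1],[0,0,3.5,0,0,0,1],[0,0,5.3,0,0,0,1],[0,0,6.7,0,0,0,1],[0,0,7.4,0,0,0,1],[0,0,7.4,0,0,0,1]]]' |egrep 'pos|wrist'
python3 -c "
from h import *
go([.367,-.1939,-.0228],243.7)"
```

```text
tool_pos: [0.3673, -0.1932, 0.059]
wrist_force: [0.1, 0.1, -1.9]
tool_pos: [0.366, -0.1929, -0.0162]
wrist_force: [-0.3, 0.3, -1.8]
t 21.3 pos [ 0.366  -0.1929 -0.0162] F [-0.3  0.3 -1.8] w 0.0235 gf 55.0 | shift [ 0.04 -0.14  0.66] turn [ 0.15 -0.07 -0.45]
```

```bash
python3 -m creep '[[[0,0,0.2,0,0,0,1],[0,0,0.4,0,0,0,1],[0,0,0.55,0,0,0,1],[0,0,0.65,0,0,0,1],[0,0,0.65,0,0,0,1],[0,0,0.65,0,0,0,1]]]' |egrep 'pos|wrist'
```

```text
tool_pos: [0.367, -0.1931, -0.0212]
wrist_force: [-1.0, -0.6, -2.0]
```

```bash
python3 -m creep '[[[0,0,0.05,0,0,0,1],[0,0,0.1,0,0,0,1],[0,0,0.15,0,0,0,1],[0,0,0.15,0,0,0,1]]]' |egrep 'pos|wrist'
python3 -m creep '[[[0,0,0,0,0,0,6],[0,0,0,0,0,0,6],[0,0,0,0,0,0,6],[0,0,0,0,0,0,6],[0,0,0,0,0,0,6],[0,0,0,0,0,0,6],[0,0,0,0,0,0,6],[0,0,0,0,0,0,6]]]' |egrep 'pos|wrist|width'
python3 -m creep '[[[0,0,-1,0,0,0,6],[0,0,-3,0,0,0,6],[0,0,-6,0,0,0,6],[0,0,-9,0,0,0,6],[0,0,-12,0,0,0,6],[0,0,-14,0,0,0,6],[0,0,-14,0,0,0,6],[0,0,-14,0,0,0,6]]]' |egrep 'pos|wrist|width'
python3 look.py g | egrep bin
python3 - <<'E'
from h import *
z0=np.load("side0.npz"); im,d,K,R,o=cam("side"); W=cloud(d,K,R,o); hsv=cv2.cvtColor(im,cv2.COLOR_RGB2HSV); Z=W[...,2]
m=np.zeros(Z.shape,bool); m[160:240,270:400]=1; g=m&(hsv[...,2]<60)&(Z>.033)&(Z<.06)
print([np.round(v,1) for v in cv2.minAreaRect((W[g][:,:2]*1000).astype(np.float32))],np.median(Z[g]))
s=m&(Z>.02)&(Z<.045)&(hsv[...,2]>=70)&(W[...,0]<.5); print(np.percentile(W[s],[1,50,99],0).round(3).tolist())
cv2.imwrite("pics/fin.png",im[:,:,::-1])
E
```

```text
tool_pos: [0.3669, -0.1931, -0.0228]
wrist_force: [-0.6, 0.3, 1.6]
tool_pos: [0.3668, -0.1931, -0.0229]
wrist_force: [0.4, 0.2, 0.1]
gripper_width: 0.06
tool_pos: [0.3676, -0.193, 0.1181]
wrist_force: [-0.3, 0.4, -0.7]
gripper_width: 0.0601
scene bin rect [array([701.1, -82.1]), array([148.2, 108.2]), np.float64(0.5)]
side bin rect [array([698.2, -79.6]), array([144. , 117.6]), np.float64(0.6)]
[array([ 367.3, -186.1]), array([116.5,  27.5]), np.float64(63.9)] 0.036204731129677536
[[0.392, -0.139, 0.023], [0.426, -0.069, 0.033], [0.454, -0.016, 0.038]]
```

View pics/fin.png

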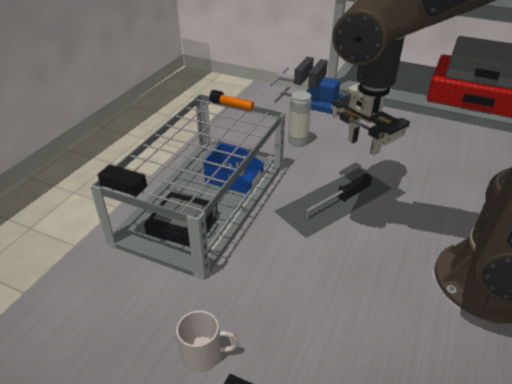

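The final view shows the hook back on the mat at (340,195), the bin at the strip at (235,168) with its sockets, and the case, mug and can where they were. I'm handing the job in.

```bash
python3 -c "
from station import ticket
print(ticket.close_job())"
```

```text
the job is handed in; nothing more can be done
None
```

I handed the job in at about 24 s, with no verdict returned. The bin was drawn square onto the strip with a steady pull of about 10 N (about 7 N of it on the strip by my estimate), and the hook is back on its mat. Whether the bin still touches the strip after unhooking I could judge only from the cameras, which showed it had not moved.

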